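# Hold the lock of the red-capped tube's box turned

## Robot

A 6-joint arm with a two-finger parallel gripper is mounted at the origin on the work surface; the furniture and walls round the work are solid. World frame = base frame: x ahead of the robot, y to its left, z up, the work surface at z = 0. Lengths are in mm, angles in degrees, forces in N, time in s.
With the tool pointing down it reaches from about 325 to 775 mm from the base axis. Payload 5.5 kg.
Tool frame: the origin (TCP) lies on the front face of the gripper's body, between the roots of the fingers; the fingertips stand 73 mm ahead of it and the grasp point (between the pads) lies 54 mm ahead of it (env.tip_extent is the distance from the TCP to the fingertips, in mm); x points along the fingers, z is the direction in which the jaws open and shut, and the axes are right-handed (so a half turn about x gives the same grasp; the last joint's range is limited). The gripper opens to 85 mm and grips with 20 to 120 N. Pads are 22 mm wide; open, the fingers measure 114 mm over their backs; the gripper's body (76 mm by 85 mm) begins 54 mm behind the grasp point. The pads swing forward as they close: fully open they stand 13 mm farther back than shut.
Start: joints at [-76.358, 5.22, 70.514, -0, 104.267, -3.249], TCP at [174.329, -574.131, 303.875] pointing down, gripper open.
Joint ranges: [-164.24, 164.24], [-49.07, 125.15], [9.68, 141.18], [-86.29, 266.29], [3.28, 154.24], [-151.56, 151.56]. Speed limits (degrees/s): [147.25, 147.25, 172.46, 180, 180, 180].

## Interface

Orientations are given as a 3x3 rotation matrix whose columns are the frame's x, y, z axes.
In Python, from rig import env, kin, status, vision gives the robot as it stands. Calls block until the motion is done:
- env.move_ptp(position, orientation): joint-space move of the TCP to a pose.
- env.line_to(position, speed=150, orientation=None): straight line of the TCP; orientation=None keeps the orientation; speed is the mean speed in mm/s.
- env.goto_joints(angles): joint-space move.
- env.grip(opening, force=None): finger opening in mm; force is the grip in N (None keeps the last); returns when the fingers have stopped.
- env.hold(seconds).
- kin.ik(position, orientation): joint angles nearest the present ones, or None.
- status.sense(): the state.
- vision.grab_frame(name): name is "scene" or "top" or "wrist"; returns a dict with "pixels" (384x512x3 uint8, red, green, blue), "intrinsics" (3x3 intrinsics, pixels), "k1" (the pictures are not rectified: a ray, as slopes to the right and down, at radius r is drawn at 1 + k1 r^2 times it, then the intrinsics apply), "T" (4x4, takes a point from camera to world coordinates). Camera axes: x right, y down, z forward; pixel columns grow to the right and rows downward; lengths in mm; the calibration is good to about 2 mm. A picture is of the moment at which its call begins. There is no depth.
A pose or a line that the arm cannot do raises env.MotionError and nothing moves.
- env.close_job(): hands the job in, once; it reports no verdict.
Trained networks look in a picture, given as the dict that the camera call returned (one of the last four; its "shot" number tells which), for a name from the list of things; names that differ only in an ending like _2 or _b are one class to them, and where a whole thing is asked for, a point or a joint stands for the part that bears it (a point fixed in the world has none). Each returns a list of dicts, best first, with "p" (0 to 1); they miss things now and then, are a little off and sometimes report something else, mostly with a low value. They report only what shows in the picture. A call takes as long as a camera call.
- vision.look_for(target, picture): "box" ([left, top, right, bottom] in pixels, round what is visible of it).
- vision.tip_of(target, picture): "location" ([column, row] in pixels: a listed point, or the origin of a listed thing).
The state is a dict: "clock": time; "joint_positions": joint angles; "joint_velocities": joint speeds; "effort": joint torques, N m; "tcp_pos": TCP position; "eef_rot": TCP orientation; "ft_force": force on the tool from outside, world axes, zero at the start; "torque": the same for the moment, N m; "opening": finger opening in mm.
Only numpy, scipy, OpenCV 4.12 (cv2) and the standard library are available. Lean on these libraries where they do the work, as an engineer would, in place of code of your own. Each camera call takes 0.05 s, during which the arm holds its last target.

## Task

Two tube lock boxes stand on the desk; look which of them holds the red-capped tube. Take the key by its orange bow out of the wooden stand, push it straight down into that box's lock until its collar is fully home on the brass lock plug (the pins are sticky: wiggle it a little past them), and only then turn it clockwise, seen from above, a quarter turn to the stop. The lock springs back, so finish while still gripping the key and holding it turned; leave the other lock alone, both tubes in their wells, and the mug, tape roll and note pad where they are.

Things in the scene. Friction and masses are not known exactly. Their poses are not given: they have to be found in the camera images.
- key_bow (a point): centre of the orange bow (grip) of the loose key, 50 g, upright in the stand at the start. Key axes: z up along the key, x across its broad side, y across its thickness. Bow 32 (x) x 9 (y) x 32 (z) mm, this point half-way up: grip it across y from above. Below it a neck 7 mm round, then a steel collar 18 mm wide, 26 to 30 mm below this point. Half a turn about z changes nothing.
- key_seat (a point): centre of the underside of the key's collar, on the key's axis, 30 mm below key_bow; same axes. The blade below it is 12 (x) x 4 (y) mm, 30 mm long with its 45-degree arrow point. The key is home when this point lies on the face of the lock plug.
- stand_top (a point): centre of the top of the fixed wooden key stand (50 x 40 mm, 60 mm high, standing between the boxes); the collar of the key rests on it, the blade hangs in a slot 34 mm deep that is 14.5 mm along this point's x and 6.6 mm along y; pull the key straight up by 35 mm or more to free it.
- box_a_face (a point): centre of the brass lock plug's face of box_a, at the keyway's mouth, 59.5 mm above the desk. Turns with the plug: x along the keyway's long side, z up. Keyway 13.8 (x) x 5.8 (y) mm, 2 mm chamfer, takes the whole blade. 4 sticky sprung pins 8 to 22 mm down reach in from its two ends and take a push of 5 to 15 N. A fixed steel ring (inside 23, outside 50 mm) stands 4.5 mm above the face.
- box_b_face (a point): the same for box_b, an identical box.
- box_a: grey lock box, 120 (x) x 88 (y) x 60 (z) mm, fixed to the desk; origin at the centre of its underside, x pointing from its lock (33 mm in front of the centre, towards the robot) to its tube well (37 mm behind the centre).
- box_b: the same for box_b. Note for the arm: a wall cabinet hangs over the desk's left side, its underside 0.625 m above the desk, its nearest corner about 0.18 m ahead of and 0.18 m left of the robot's base axis, so keep the carry low and the elbow clear of it.
- box_a_plug (a joint): turn of box_a's lock plug, rad: 0 at rest, grows clockwise seen from above, stop at 1.45. The return spring gives 0.015 N m at rest, 0.09 N m at the stop; let go, it turns back to 0. With its play the key turns about 0.2 rad farther than the plug. The plug draws a small steel bolt back from the tube.
- box_b_plug (a joint): the same for box_b.
- box_a_well (a point): centre of the mouth of box_a's tube well (18 mm wide, 50 mm deep), on the box's top 60 mm above the desk, 70 mm behind the lock's axis (farther from the robot).
- box_b_well (a point): the same for box_b.
- red_tube: swab tube with a red cap, 19 mm thick, 99 mm long, standing in one of the two wells, its top 49 mm above the box; origin at the centre of its foot (10 mm above the desk), z up. Its box is the one to unlock.
- blue_tube: the same tube with a blue cap, standing in the other box's well; origin at its foot.
- tape: bystander: roll of brown tape, 94 x 92 x 48 mm, lying at the back; origin at the centre of its underside.
- note_pad: bystander: yellow note block, 76 x 76 x 22 mm, at the left; origin at the centre of its underside.
- mug: bystander: white mug, 79 x 114 x 89 mm, at the left edge of the desk; origin at the centre of its underside.

How it is judged:
By the outcome, as a careful person would: the job done as asked, in the order asked, and still so for the second after the job is handed in, while the arm keeps its last pose, push and grip.
It also fails if it takes over 48 s, if anything falls off the work surface, if the arm or the gripper's body presses on something with over 40 N, if the wrist force passes 120 N, or if a joint passes its speed limit or range.

## Working session

There is one attempt and no reset: what is moved stays moved. The work goes in short steps, each a Python script; the robot and the scene stay as the last script left them, time stands still between calls to the robot, and variables do not carry over. Pictures are saved under pics/ and viewed, and the job is handed in when it is done.

```bash
ls; mkdir -p pics
python3 - <<'E'
from rig import env, kin, status, vision
import cv2
s=status.sense(); print(s)
for n in ("scene","top","wrist"):
    f=vision.grab_frame(n); cv2.imwrite(f"pics/a_{n}.png",f["pixels"][:,:,::-1]); print(n,f["intrinsics"].tolist(),f["k1"],f["T"].round(3).tolist())
    for t in ["key_bow","key_seat","stand_top","box_a_face","box_a_well","red_tube","blue_tube"]:
        print(t,[(d["p"],[round(float(v),1) for v in d["location"]]) for d in vision.tip_of(t,f)[:4]])
E
```

```text
pics
{'clock': 0.0, 'joint_positions': array([-7.63563785e+01,  5.26406984e+00,  7.05812864e+01,  1.80763861e-03,
        1.04267255e+02, -3.24939533e+00]), 'joint_velocities': array([-0.04359962, -0.06147863,  0.08406037, -0.061534  , -0.0349308 ,
       -0.01712683]), 'effort': array([-2.00885777e-03, -4.58723831e+01, -4.18032825e+01, -3.68481260e-04,
        1.14194211e-02, -8.75106878e-06]), 'tcp_pos': array([ 174.31761347, -573.97532433,  302.74653263]), 'eef_rot': array([[-4.33899307e-04,  9.56846788e-01,  2.90592562e-01],
       [ 1.91719376e-03,  2.90592851e-01, -9.56844877e-01],
       [-9.99998068e-01,  1.41947915e-04, -1.96054872e-03]]), 'ft_force': array([-0.09061736,  0.24602306, -0.50427662]), 'torque': array([ 0.04863431,  0.01526127, -0.06914146]), 'opening': 85.27187097087287}
scene [[408.21247234336937, 0.0, 254.66336602473658], [0.0, 408.21247234336937, 190.4467830855684], [0.0, 0.0, 1.0]] -0.08089349679090721 [[-0.875, -0.198, 0.442, 153.568], [-0.484, 0.33, -0.81, 837.438], [0.015, -0.923, -0.385, 475.637], [0.0, 0.0, 0.0, 1.0]]
key_bow [(0.39, [206.2, 191.5])]
k
[... 365 characters left out ...]
0, -0.017, 0.004, 30.092], [-0.002, -0.134, -0.991, 1345.473], [0.0, 0.0, 0.0, 1.0]]
key_bow [(0.39, [309.2, 175.3])]
key_seat [(0.51, [305.4, 178.3])]
stand_top [(0.74, [311.1, 177.6])]
box_a_face [(0.45, [347.1, 149.5])]
box_a_well [(0.87, [345.9, 130.2])]
red_tube [(0.69, [259.4, 144.8]), (0.56, [339.6, 132.2])]
blue_tube [(0.39, [257.1, 130.8])]
wrist [[333.5408469327413, 0.0, 260.81258747031524], [0.0, 333.5408469327413, 196.80812589184876], [0.0, 0.0, 1.0]] 0.019387881927541158 [[0.29, -0.919, -0.268, 243.053], [-0.957, -0.278, -0.082, -553.682], [0.001, 0.28, -0.96, 373.559], [0.0, 0.0, 0.0, 1.0]]
key_bow []
key_seat []
stand_top []
box_a_face []
box_a_well []
red_tube []
blue_tube []
```

View pics/a_scene.png

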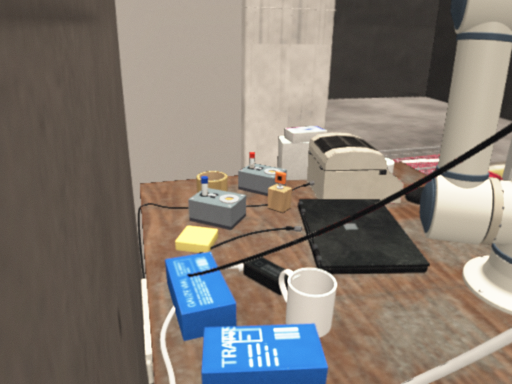

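View pics/a_top.png

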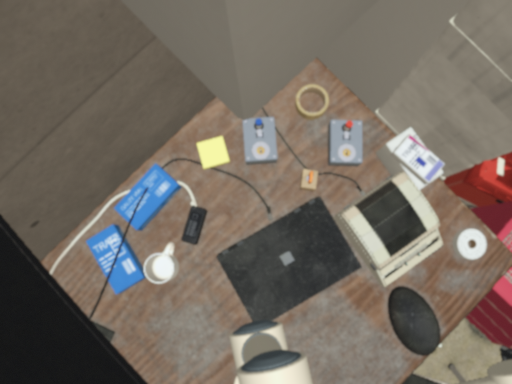

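View pics/a_wrist.png

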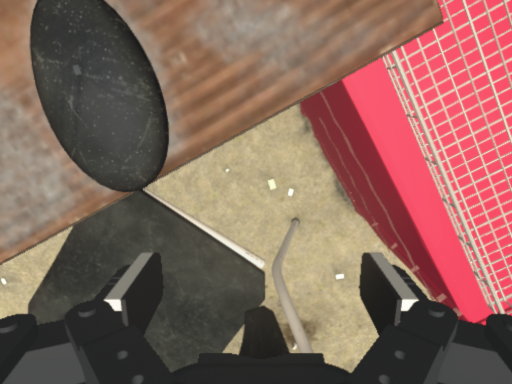

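```bash
cat > h.py <<'E'
from rig import env, kin, status, vision
import cv2, numpy as np
from scipy.optimize import least_squares
np.set_printoptions(precision=2,suppress=True)
def R(yaw):  # tool down, tool y at world yaw (deg)
    a=np.radians(yaw); y=np.array([np.cos(a),np.sin(a),0]); x=np.array([0,0,-1.]); return np.c_[x,y,np.cross(x,y)]
def proj(f,P):
    c=np.linalg.inv(f["T"])@np.r_[P,1]; u=c[:2]/c[2]; u=u*(1+f["k1"]*(u@u)); K=f["intrinsics"]; return K[:2,:2]@u+K[:2,2]
def ray(f,px):
    K=f["intrinsics"]; d=(np.array(px)-K[:2,2])/np.diag(K)[:2]; u=d.copy()
    for _ in range(20): u=d/(1+f["k1"]*(u@u))
    v=f["T"][:3,:3]@np.r_[u,1]; return f["T"][:3,3],v/np.linalg.norm(v)
def atz(f,px,z):
    o,v=ray(f,px); return o+v*(z-o[2])/v[2]
def tri(obs):
    A=[];b=[]
    for f,px in obs:
        o,v=ray(f,px); M=np.eye(3)-np.outer(v,v); A.append(M); b.append(M@o)
    A=np.vstack(A);b=np.hstack(b); P=np.linalg.lstsq(A,b,rcond=None)[0]
    return P,[float(np.linalg.norm(proj(f,P)-px)) for f,px in obs]
import pickle
def snap(name,save):
    f=vision.grab_frame(name); cv2.imwrite(f"pics/{save}.png",f["pixels"][:,:,::-1]); pickle.dump(f,open(f"pics/{save}.pkl","wb")); return f
def tips(f,names):
    for t in names: print(" ",t,[(round(d["p"],2),np.array(d["location"]).round(1).tolist()) for d in vision.tip_of(t,f)[:4]])
E
python3 - <<'E'
from h import *
env.move_ptp([560,-150,290],R(0)); 
f=snap("wrist","w1"); tips(f,["key_bow","key_seat","stand_top","box_a_face","box_a_well","red_tube"])
env.line_to([600,-70,290],300)
f=snap("wrist","w2"); tips(f,["key_bow","key_seat","stand_top","box_a_face","box_a_well","red_tube"])
s=status.sense();print(s["clock"],s["tcp_pos"],s["joint_positions"])
E
```

```text
key_bow [(0.84, [190.0, 163.1])]
  key_seat [(0.9, [197.2, 155.3])]
  stand_top [(0.55, [193.8, 155.7])]
  box_a_face [(0.9, [306.5, 67.0]), (0.51, [195.8, 153.5]), (0.32, [304.4, 38.3])]
  box_a_well []
  red_tube []
  key_bow [(0.56, [287.7, 211.0])]
  key_seat [(0.72, [285.3, 196.9])]
  stand_top [(0.96, [282.9, 199.5])]
  box_a_face [(0.57, [400.3, 118.3])]
  box_a_well [(0.62, [415.9, 24.6])]
  red_tube []
4.4083 [599.74 -70.85 290.17] [ -9.96   5.68  71.42  -0.01 102.89  80.11]
```

View pics/w1.png

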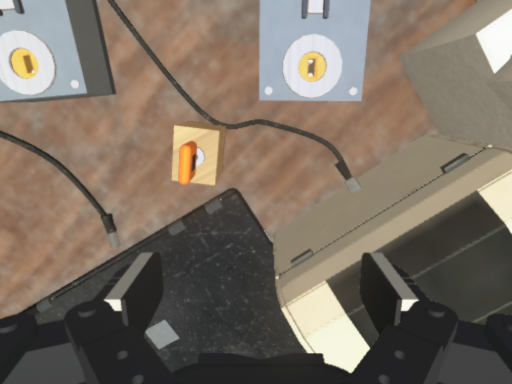

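View pics/w2.png

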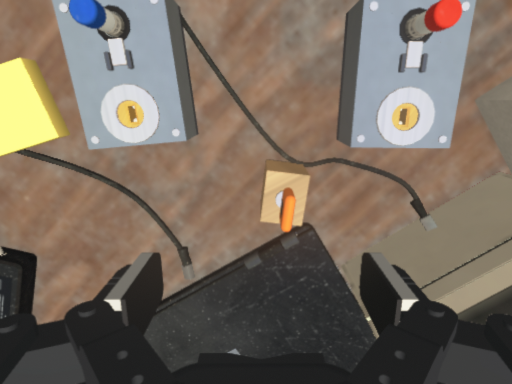

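Run:
```python
from h import *
f1,f2=[pickle.load(open(f"pics/{n}.pkl","rb")) for n in("w1","w2")]
for n,a,b in [("bow",(190,163.1),(287.7,211)),("seat",(197.2,155.3),(285.3,196.9)),("stand",(196.5,154.5),(283,199.5)),("face",(311.5,67),(404,117)),("facenet",(306.5,67),(400.3,118.3))]:
    P,e=tri([(f1,a),(f2,b)]); print(n,P,e)
for n,x0,y0 in(("w1",150,110),("w2",240,150)):
    f=pickle.load(open(f"pics/{n}.pkl","rb"));im=f["pixels"][:,:,::-1]
    L=cv2.resize(im[y0:y0+96,x0:x0+96],(400,400),interpolation=cv2.INTER_CUBIC)
    a,b=(265,20) if n=="w1" else (356,70)
    Rr=cv2.resize(im[b:b+96,a:a+96],(400,400),interpolation=cv2.INTER_CUBIC)
    cv2.imwrite(f"pics/z_{n}.png",np.hstack([L,Rr]))
```

```text
bow [580.92 -92.79  88.49] [0.7440638506490089, 0.7146037453190575]
seat [582.5  -92.81  53.63] [0.25501379770401694, 0.2459409004478835]
stand [581.73 -91.42  54.17] [1.6875154730496962, 1.6273914558035973]
face [ 657.31 -193.72   60.84] [0.12646222045519068, 0.12238374463992967]
facenet [ 656.69 -188.81   65.69] [0.44548984474945436, 0.4305616478429229]
```

View pics/z_w1.png

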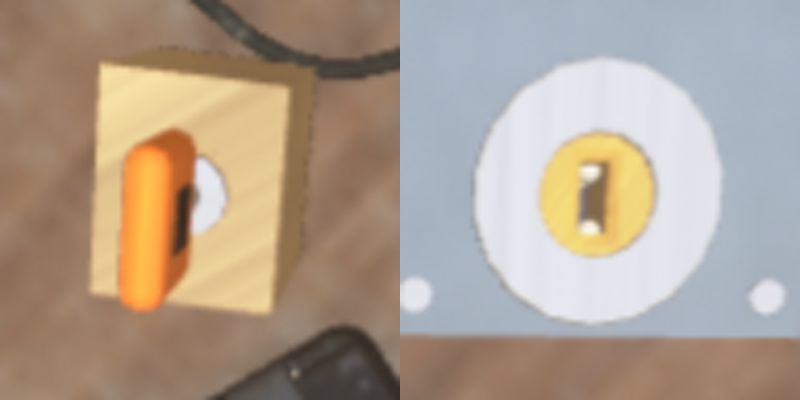

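View pics/z_w2.png

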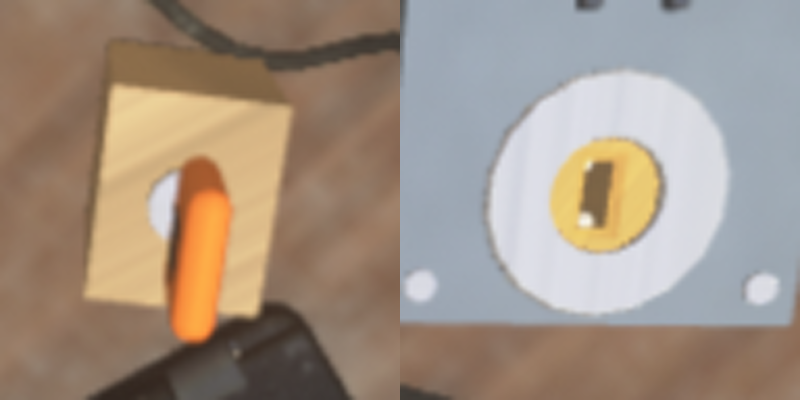

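Run:
```python
from h import *
N=["key_bow","key_seat","stand_top","box_a_face"]
env.line_to([640,-193,200],250); f=snap("wrist","w3"); tips(f,N)
env.line_to([640,-160,215],250); f=snap("wrist","w3b"); tips(f,N)
env.line_to([569,-92,222],250); f=snap("wrist","w4"); tips(f,N)
s=status.sense();print(s["clock"],s["tcp_pos"],s["joint_positions"])
for n,x0,y0 in(("w3",0,0),("w4",0,0)):
    f=pickle.load(open(f"pics/{n}.pkl","rb"));im=f["pixels"][:,:,::-1]
    c=proj(f,[657,-193.5,60]) if n=="w3" else proj(f,[582,-92,75]); x,y=[int(v)-60 for v in c]; x=max(x,0);y=max(y,0); print(n,x,y)
    cv2.imwrite(f"pics/z_{n}.png",cv2.resize(im[y:y+120,x:x+120],(600,600),interpolation=cv2.INTER_CUBIC))
```

```text
key_bow []
  key_seat []
  stand_top [(0.7, [116.7, 289.2])]
  box_a_face [(0.57, [260.8, 184.6])]
  key_bow [(0.95, [162.6, 302.0])]
  key_seat [(0.69, [175.4, 273.5])]
  stand_top [(0.62, [172.0, 275.8])]
  box_a_face [(0.83, [310.7, 180.8])]
  key_bow [(0.97, [259.3, 195.0])]
  key_seat []
  stand_top [(0.64, [258.9, 185.6])]
  box_a_face [(0.97, [412.7, 71.6])]
6.775 [569.37 -92.74 221.44] [-12.63   1.64  82.57  -0.    95.83  77.43]
w3 201 127
w4 199 130
```

View pics/z_w3.png

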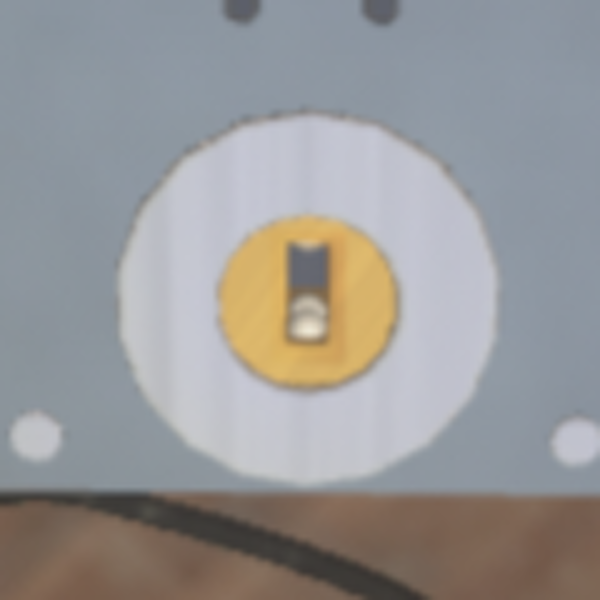

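View pics/z_w4.png

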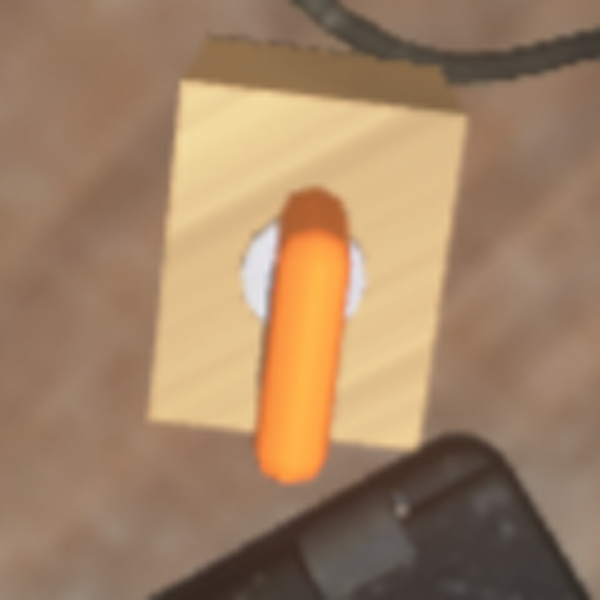

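View pics/w4.png

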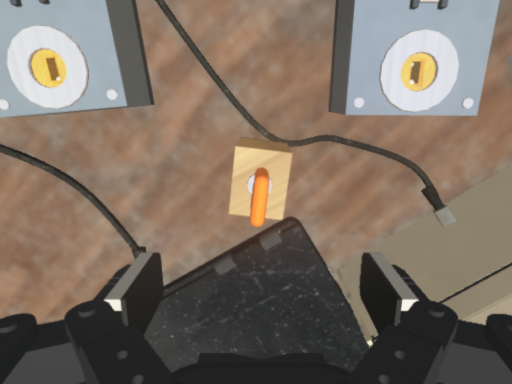

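Run:
```python
from h import *
L=lambda n:pickle.load(open(f"pics/{n}.pkl","rb"))
f=L("w4"); q=lambda p:(199+(p[0]+.5)/5-.5,130+(p[1]+.5)/5-.5)
C=np.array([atz(f,q(p),60) for p in [(180,80),(467,117),(420,447),(148,420)]])
print("stand",C.mean(0),[np.linalg.norm(C[i]-C[i-1]).round(1) for i in range(4)])
for a,b in((3,0),(2,1)): d=C[b]-C[a]; print("long yaw",np.degrees(np.arctan2(d[1],d[0])))
for a,b in((1,0),(2,3)): d=C[b]-C[a]; print("short yaw-90",np.degrees(np.arctan2(d[1],d[0]))-90)
print("collar", atz(f,q((304,277)),64))
# bow top ends (half-round caps z 106): line near front
T=np.array([atz(f,q(p),106) for p in [(319,238),(291,475)]]); d=T[0]-T[1]; print("bow",T.mean(0),np.linalg.norm(d),np.degrees(np.arctan2(d[1],d[0])))
g=L("w3"); q3=lambda p:(201+(p[0]+.5)/5-.5,127+(p[1]+.5)/5-.5)
print("ring",atz(g,q3((307.5,298)),64),"plug",atz(g,q3((308.5,303)),59.5), "kw",atz(g,q3((307.5,293)),59.5))
for p,r in(((36,437),(577,442)),((3,494),(597,494))):
    a,b=atz(g,q3(p),60),atz(g,q3(r),60); d=a-b; print("box yaw",np.degrees(np.arctan2(d[1],d[0]))-90,np.linalg.norm(d),(a+b)/2)
# networks + other views
h=L("w3b"); 
print(tri([(f,(412.7,71.6)),(h,(310.7,180.8)),(g,(260.8,184.6))]))
print("bow",tri([(f,(259.3,195)),(h,(162.6,302)),(L("w1"),(190,163.1)),(L("w2"),(287.7,211))]))
# ring ellipse fits in all views
for n in("w1","w2","w3","w3b","w4"):
    k=L(n); im=k["pixels"].astype(int); c=proj(k,[657,-193.5,64])
    yel=((im[:,:,0]-im[:,:,2]>60)&(im[:,:,0]>150)).astype(np.uint8)
    gray=(im.min(2)>185).astype(np.uint8)
    m=gray|yel; yy,xx=np.mgrid[:384,:512]; m[(xx-c[0])**2+(yy-c[1])**2>48**2]=0
    cs=cv2.findContours(m,cv2.RETR_EXTERNAL,cv2.CHAIN_APPROX_NONE)[0]; ct=max(cs,key=cv2.contourArea)
    e=cv2.fitEllipse(cv2.convexHull(ct)); P=atz(k,e[0],64); print(n,np.array(e[0]),e[1],P)
```

```text
stand [582.97 -91.52  60.  ] [np.float64(50.1), np.float64(40.2), np.float64(49.2), np.float64(40.3)]
long yaw -6.654466529310001
long yaw -6.615255320201552
short yaw-90 -7.358695412732374
short yaw-90 -6.036580950751954
collar [583.08 -91.59  64.  ]
bow [583.84 -91.81 106.  ] 29.062021613704655 -6.517751135033032
ring [ 658.9 -193.7   64. ] plug [ 657.08 -193.85   59.5 ] kw [ 658.42 -193.72   59.5 ]
box yaw -0.5727594665231663 72.23775721520731 [ 638.38 -193.62   60.  ]
box yaw -0.013506059468170406 80.06607083217557 [ 630.61 -192.73   60.  ]
(array([ 657.95, -193.28,   56.48]), [0.8399396764219914, 1.3430927215995567, 0.6358312360812145])
bow (array([581.53, -92.47,  89.1 ]), [2.485901450769654, 0.7389566950825806, 0.9229966765312189, 1.0949635094440575])
w1 [312.21  65.23] (59.157875061035156, 64.41674041748047) [ 658.48 -193.84   64.  ]
w2 [405.71 115.82] (54.022369384765625, 61.35808563232422) [ 658.36 -193.69   64.  ]
w3 [262.21 186.66] (71.95699310302734, 74.07575225830078) [ 658.6  -193.77   64.  ]
w3b [311.66 181.98] (66.48027038574219, 70.1479263305664) [ 658.53 -193.7    64.  ]
w4 [419.44  70.07] (73.7403335571289, 85.8173599243164) [ 658.47 -193.67   64.  ]
```

Run:
```python
from h import *
N=["key_bow","key_seat","stand_top","box_a_face"]
env.move_ptp([595,-91.5,222],R(173.4)); f=snap("wrist","w5"); tips(f,N)
s=status.sense();print(s["clock"],s["tcp_pos"],s["joint_positions"],s["ft_force"])
for n in ("w5",):
    im=f["pixels"][:,:,::-1]
    c=proj(f,[582,-92,75]); x,y=[int(v)-60 for v in c]; print(n,x,y)
    cv2.imwrite(f"pics/z_{n}.png",cv2.resize(im[y:y+120,x:x+120],(600,600),interpolation=cv2.INTER_CUBIC))
```

```text
key_bow [(0.83, [262.3, 195.2])]
  key_seat [(0.78, [259.3, 182.7])]
  stand_top [(0.96, [258.8, 186.7])]
  box_a_face []
9.575 [594.98 -91.51 222.  ] [-11.98   5.46  78.54  -0.    96.   -95.37] [-0.32  0.6   0.17]
w5 198 128
```

View pics/z_w5.png

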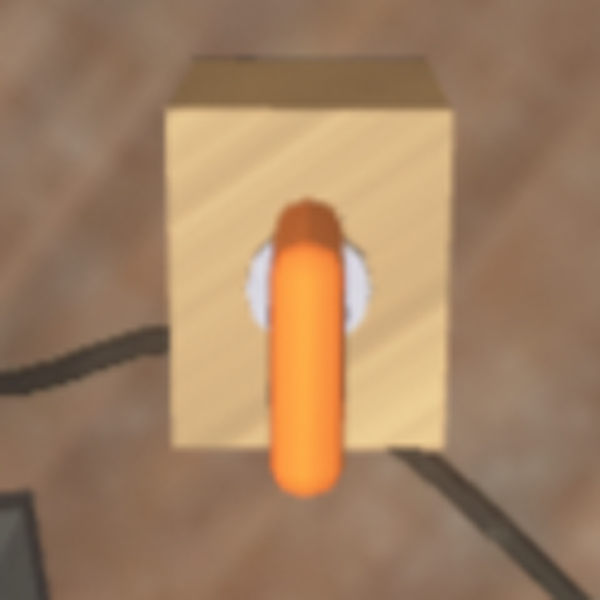

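View pics/w5.png

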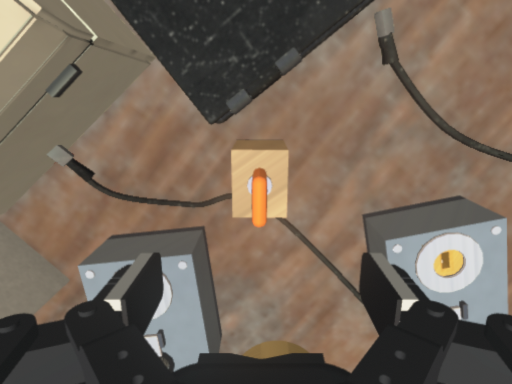

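Run:
```python
from h import *
L=lambda n:pickle.load(open(f"pics/{n}.pkl","rb"))
f=L("w5"); q=lambda p:(198+(p[0]+.5)/5-.5,128+(p[1]+.5)/5-.5)
C=np.array([atz(f,q(p),60) for p in [(166,108),(453,109),(444,449),(171,445)]])
print("stand",C.mean(0),[np.linalg.norm(C[i]-C[i-1]).round(1) for i in range(4)])
for a,b in((3,0),(2,1)): d=C[b]-C[a]; print("long yaw",np.degrees(np.arctan2(d[1],d[0])))
for a,b in((1,0),(2,3)): d=C[b]-C[a]; print("short yaw-90",np.degrees(np.arctan2(d[1],d[0]))-90)
print("collar", atz(f,q((308,290)),64))
T=np.array([atz(f,q(p),106) for p in [(308,247),(305,489)]]); d=T[0]-T[1]; print("bow",T.mean(0),np.linalg.norm(d),np.degrees(np.arctan2(d[1],d[0])))
```

```text
stand [582.62 -91.48  60.  ] [np.float64(49.6), np.float64(39.9), np.float64(50.1), np.float64(40.2)]
long yaw 172.7486952728007
long yaw 173.17395296803326
short yaw-90 -186.83765472862842
short yaw-90 -187.52717545097036
collar [582.65 -91.53  64.  ]
bow [581.54 -91.37 106.  ] 29.50062867930434 172.58712487587903
```

Run:
```python
from h import *
env.grip(30,20)
env.move_ptp([582.75,-91.5,200],R(173.1))
env.line_to([582.75,-91.5,144],100)
s=status.sense(); print(s["clock"],s["tcp_pos"],s["ft_force"])
env.grip(0,100)
s=status.sense(); print(s["clock"],s["tcp_pos"],s["ft_force"],s["torque"],s["opening"])
env.line_to([582.75,-91.5,190],80)
s=status.sense(); print(s["clock"],s["tcp_pos"],s["ft_force"],s["torque"],s["opening"])
f=snap("wrist","w6"); tips(f,["key_bow","key_seat","stand_top"])
```

```text
11.1083 [583.05 -91.56 144.57] [ 0.09 -1.02  0.21]
11.4333 [583.3  -91.64 145.41] [-0.67 -0.02  5.22] [-0.02  0.01  0.01] 7.832781960253814
12.1583 [582.61 -91.47 189.79] [-0.32  1.02 -0.71] [ 0.03 -0.01  0.01] 7.508589862349486
  key_bow [(0.6, [264.3, 271.7])]
  key_seat [(0.86, [263.3, 241.1])]
  stand_top [(0.82, [257.7, 217.6]), (0.74, [265.1, 242.4])]
```

View pics/w6.png

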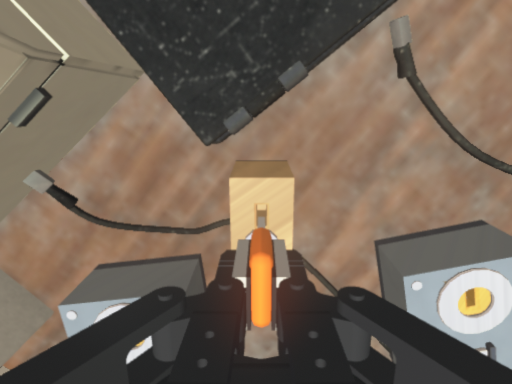

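Run:
```python
from h import *
f=pickle.load(open("pics/w6.pkl","rb")); im=f["pixels"][:,:,::-1]
cv2.imwrite("pics/z_w6.png",cv2.resize(im[190:340,190:340],(600,600),interpolation=cv2.INTER_CUBIC))
t=np.array([582.6,-91.5,189.8]); a=np.radians(-6.9); kx=np.array([np.cos(a),np.sin(a),0])
for n,z,x in(("bowtop",-38,0),("bowtop+",-38,16),("bowtop-",-38,-16),("bow",-54,0),("seat",-84,0),("collartop far+",-80,9),("collar far-",-80,-9),("tip",-114,0)): print(n,proj(f,t+[0,0,z]+kx*x))
print("stand",proj(f,[582.8,-91.5,60]))
```

```text
bowtop [261.49 299.05]
bowtop+ [261.48 335.83]
bowtop- [261.5  259.64]
bow [261.42 276.82]
seat [261.33 246.19]
collartop far+ [261.34 266.23]
collar far- [261.34 232.57]
tip [261.27 224.59]
stand [261.28 215.88]
```

View pics/z_w6.png

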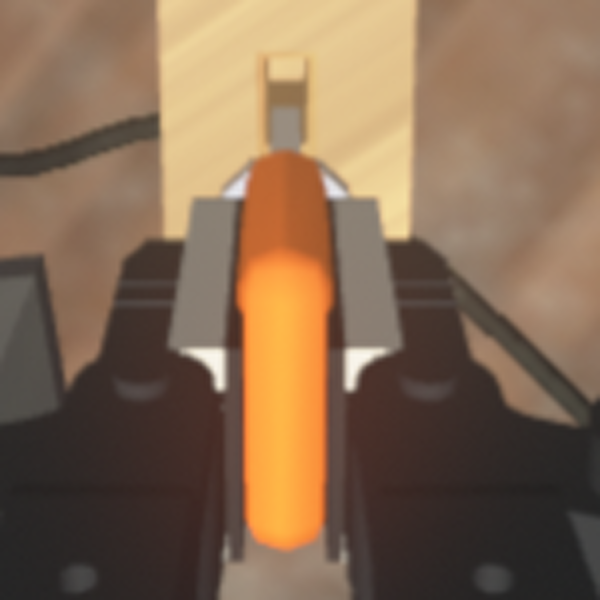

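Run:
```python
from h import *
env.line_to([582.75,-91.5,205],120)
env.line_to([658.9,-193.75,200],120,R(179.8))
env.line_to([658.9,-193.75,184],80); env.hold(0.2)
s=status.sense(); print(s["clock"],s["tcp_pos"],s["ft_force"],s["torque"],s["opening"],s["joint_positions"])
f=snap("wrist","w7");im=f["pixels"][:,:,::-1]
cv2.imwrite("pics/z_w7.png",cv2.resize(im[170:320,190:340],(600,600),interpolation=cv2.INTER_CUBIC))
t=s["tcp_pos"]
print("tip",proj(f,t+[-.5,0,-115.4]),"face",proj(f,[658.4,-193.73,59.5]),"ring",proj(f,[658.4,-193.73,64]),"kw near",proj(f,[651.5,-193.73,59.5]), "ringnear", proj(f,[633.4,-193.73,64]))
f=snap("scene","s7");cv2.imwrite("pics/z_s7.png",cv2.resize(f["pixels"][130:230,170:320,::-1],(750,500),interpolation=cv2.INTER_CUBIC))
```

```text
14.4 [ 659.01 -193.72  184.43] [-0.01 -0.82 -0.19] [-0.05  0.03 -0.04] 7.939165576782181 [ -19.22   19.09   66.81    0.     94.06 -109.02]
tip [261.53 222.76] face [261.48 217.1 ] ring [261.49 219.63] kw near [261.45 206.5 ] ringnear [261.36 179.45]
```

View pics/z_w7.png

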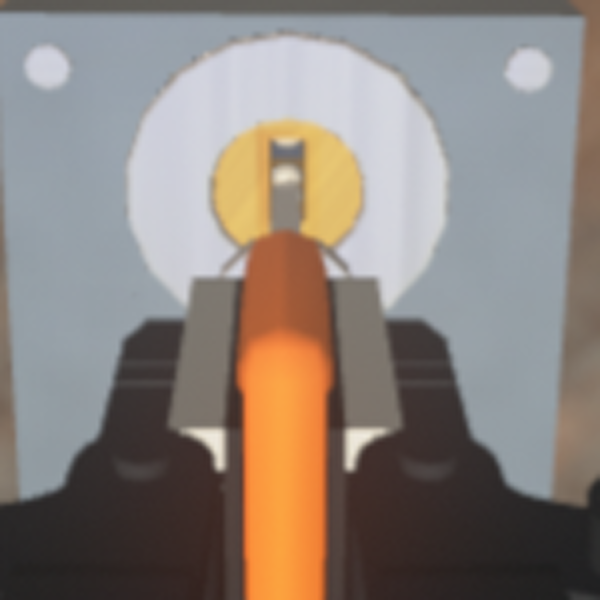

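View pics/z_s7.png

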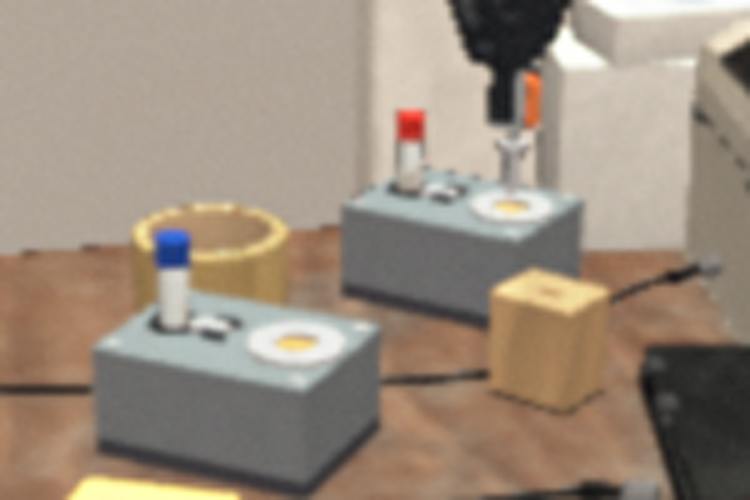

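Run:
```python
from h import *
X,Y=658.75,-193.68
for z in (178,174,171,168):
    env.line_to([X,Y,z],50)
    s=status.sense(); print(round(s["clock"],2),z,s["tcp_pos"],s["ft_force"],s["torque"],round(s["opening"],2))
    if np.linalg.norm(s["ft_force"])>15: break
```

```text
14.77 178 [ 658.48 -193.63  177.11] [ 0.04  0.13 -0.48] [-0.   -0.07 -0.02] 7.33
15.02 174 [ 658.59 -193.63  173.44] [-0.09  0.62 -0.47] [-0.04 -0.02  0.05] 7.86
15.27 171 [ 658.66 -193.65  170.7 ] [-0.5  -0.47  0.69] [ 0.03 -0.    0.02] 7.55
15.52 168 [ 658.63 -193.66  167.61] [-0.65 -0.99 -0.53] [0.01 0.   0.  ] 7.83
```

Run:
```python
from h import *
X,Y=658.75,-193.68
z=168; i=0
while True:
    z-=2; i+=1
    w=1.5 if i%2 else -1.5
    env.line_to([X,Y,z],60,R(179.8+w))
    s=status.sense(); F=s["ft_force"]; print(round(s["clock"],2),z,s["tcp_pos"],F,s["torque"],round(s["opening"],2))
    if abs(F[2])>35 or np.linalg.norm(F[:2])>15 or z<=146 or s["clock"]>21: break
```

```text
15.77 166 [ 658.69 -193.66  165.86] [ 0.46 -0.08 -0.03] [-0.   -0.03  0.01] 7.58
16.02 164 [ 658.75 -193.66  164.01] [-0.46 -1.29 -0.13] [-0.01 -0.01  0.03] 7.72
16.27 162 [ 659.1  -193.71  162.56] [0.81 0.47 1.61] [-0.03 -0.27  0.  ] 7.76
16.52 160 [ 659.15 -193.82  161.15] [ 1.08 -1.68  4.41] [-0.05 -0.31  0.02] 7.76
16.77 158 [ 659.06 -193.98  159.41] [-0.01 -0.6   5.3 ] [-0.1  -0.13  0.01] 7.77
17.02 156 [ 659.03 -194.12  157.91] [-0.43 -1.01  6.94] [-0.08  0.08 -0.04] 7.69
17.27 154 [ 658.69 -193.99  154.77] [-0.23 -0.56  3.31] [-0.22  0.03 -0.04] 7.6
17.52 152 [ 658.91 -194.06  152.41] [ 1.08 -2.7   3.34] [-0.3  -0.22  0.02] 7.72
17.77 150 [ 658.96 -193.85  150.44] [ 1.32 -1.61  4.85] [-0.28 -0.19  0.01] 7.64
18.02 148 [ 658.94 -193.84  149.13] [-0.45 -1.13  7.96] [-0.11  0.11  0.02] 7.64
18.27 146 [ 658.88 -194.03  146.83] [ 0.59 -1.9   3.47] [-0.44 -0.07  0.  ] 7.74
```

Run:
```python
from h import *
X,Y=658.75,-193.68
z=146; i=0
while True:
    z-=2; i+=1
    w=1.2 if i%2 else -1.2
    env.line_to([X,Y,z],60,R(179.8+w))
    s=status.sense(); F=s["ft_force"]; print(round(s["clock"],2),z,s["tcp_pos"],F,s["torque"],round(s["opening"],2))
    if F[2]>28 or np.linalg.norm(F[:2])>15 or z<=136: break
f=snap("wrist","w8"); 
im=f["pixels"][:,:,::-1]
cv2.imwrite("pics/z_w8.png",cv2.resize(im[170:320,190:340],(600,600),interpolation=cv2.INTER_CUBIC))
f=snap("scene","s8");cv2.imwrite("pics/z_s8.png",cv2.resize(f["pixels"][130:210,230:330,::-1],(750,600),interpolation=cv2.INTER_CUBIC))
```

```text
18.52 144 [ 658.91 -193.89  144.85] [ 0.53 -2.35  7.03] [-0.26  0.03 -0.1 ] 7.84
18.77 142 [ 658.95 -193.95  144.76] [-2.89 -0.25 13.52] [-0.14  0.67 -0.03] 7.34
19.02 140 [ 659.   -193.94  144.7 ] [-5.77  1.05 19.84] [0.12 1.25 0.01] 7.99
19.27 138 [ 659.03 -194.02  144.62] [-9.3   0.49 26.06] [ 0.27  1.85 -0.04] 7.77
19.52 136 [ 659.09 -193.93  144.56] [-12.13   2.73  32.51] [0.39 2.42 0.02] 7.33
```

View pics/z_w8.png

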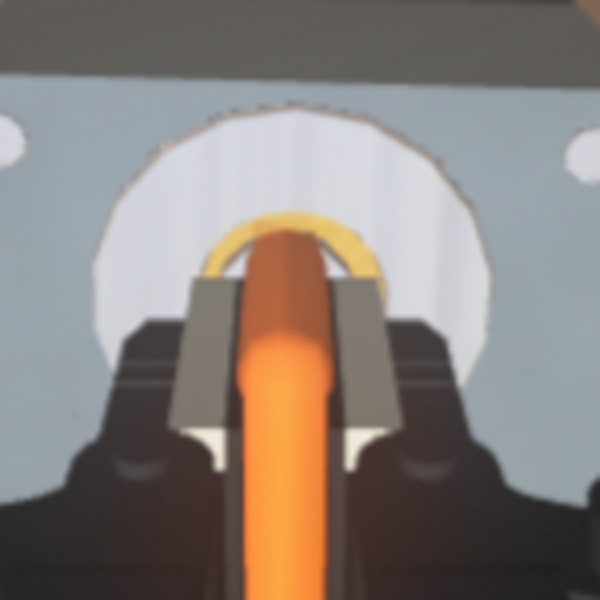

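View pics/z_s8.png

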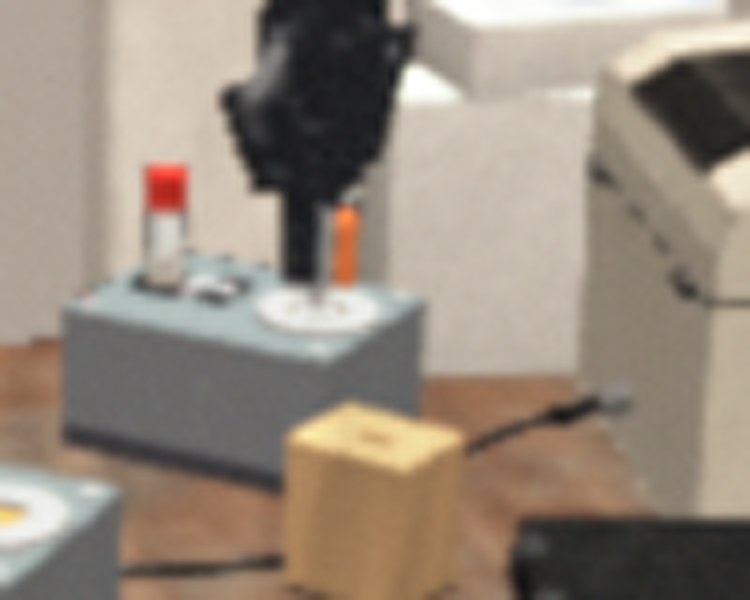

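Run:
```python
from h import *
for d in list(range(10,91,10))+[94,97]:
    yaw=179.8-d; a=np.radians(yaw)
    env.line_to([658.4-.5*np.cos(a),-193.8-.5*np.sin(a),140],60,R(yaw))
    s=status.sense(); F=s["ft_force"]; y=s["eef_rot"][:,1]
    print(round(s["clock"],2),d,round(179.8-np.degrees(np.arctan2(y[1],y[0])),1),s["tcp_pos"],F,s["torque"],round(s["opening"],2))
    if np.linalg.norm(F)>50: break
f=snap("wrist","w9"); 
f=snap("scene","s9");cv2.imwrite("pics/z_s9.png",cv2.resize(f["pixels"][130:210,230:330,::-1],(750,600),interpolation=cv2.INTER_CUBIC))
```

```text
19.96 10 10.1 [ 658.94 -194.29  144.71] [-7.91 -0.04 19.36] [0.   1.38 0.  ] 7.66
20.28 20 20.1 [ 658.8  -194.49  144.71] [-7.34 -0.01 20.53] [-0.08  1.5   0.08] 7.44
20.61 30 30.1 [ 658.59 -194.72  144.7 ] [-8.13 -1.14 19.55] [-0.14  1.59  0.07] 7.65
20.93 40 40.1 [ 658.38 -194.9   144.72] [-8.49 -0.7  21.68] [-0.15  1.7   0.06] 7.39
21.26 50 50.1 [ 658.27 -194.94  144.68] [-9.21 -1.46 20.26] [-0.09  1.82  0.08] 7.76
21.58 60 60.1 [ 658.27 -194.96  144.7 ] [-9.78 -0.56 20.8 ] [-0.05  1.7   0.14] 7.64
21.91 70 70.1 [ 658.41 -194.84  144.7 ] [-7.19 -0.92 19.39] [0.01 1.51 0.07] 7.74
22.23 80 80.1 [ 658.19 -195.    144.7 ] [-8.48 -0.89 20.23] [-0.07  1.64  0.08] 7.8
22.56 90 90.1 [ 657.84 -195.02  144.73] [-10.1    0.45  20.22] [-0.12  1.93  0.04] 7.26
22.81 94 94.1 [ 657.55 -195.05  144.72] [-9.97 -1.02 21.93] [-0.08  2.19  0.08] 7.57
23.06 97 97.1 [ 657.44 -195.09  144.71] [-11.44  -0.52  21.95] [-0.08  2.21  0.19] 7.68
```

View pics/w9.png

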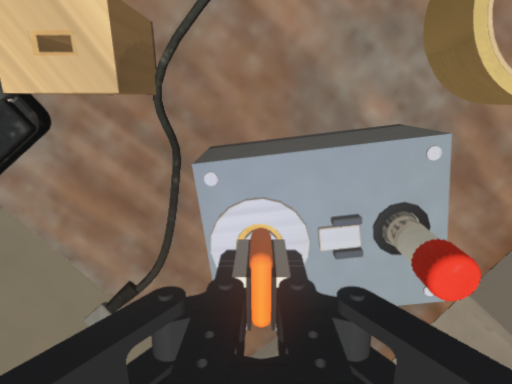

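View pics/z_s9.png

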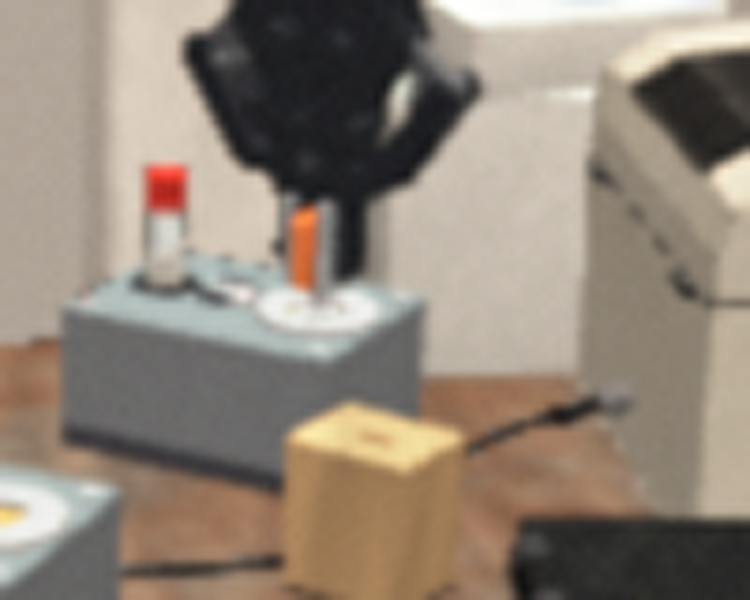

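Run:
```python
from h import *
def rep(d):
    T=[];
    for _ in range(4): env.hold(0.05); s=status.sense(); T.append(s["torque"][2])
    F=s["ft_force"]; y=s["eef_rot"][:,1]
    print(round(s["clock"],2),d,round(179.8-np.degrees(np.arctan2(y[1],y[0])),2),s["tcp_pos"],F,"tz",np.mean(T),round(s["opening"],2),s["joint_positions"][5])
rep(97)
for d in (99,101,103):
    yaw=179.8-d; a=np.radians(yaw)
    env.line_to([658.4-.5*np.cos(a),-193.8-.5*np.sin(a),140],60,R(yaw)); rep(d)
f=snap("wrist","w10");im=f["pixels"][:,:,::-1]
cv2.imwrite("pics/z_w10.png",cv2.resize(im[170:330,190:390],(750,600),interpolation=cv2.INTER_CUBIC))
```

```text
23.36 97 97.04 [ 657.45 -195.05  144.71] [-11.11  -0.71  21.72] tz 0.2023025318770692 7.85 -12.083196349070374
23.81 99 99.03 [ 657.39 -195.01  144.72] [-11.19  -0.54  23.01] tz 0.32156143021884775 7.36 -10.092294156931649
24.26 101 101.02 [ 657.34 -194.95  144.68] [-12.    -0.7   22.62] tz 0.4034272241695099 7.64 -8.10078160423505
24.71 103 103.01 [ 657.32 -194.93  144.71] [-11.78   0.26  22.69] tz 0.530583327100939 7.77 -6.109557530335478
```

View pics/z_w10.png

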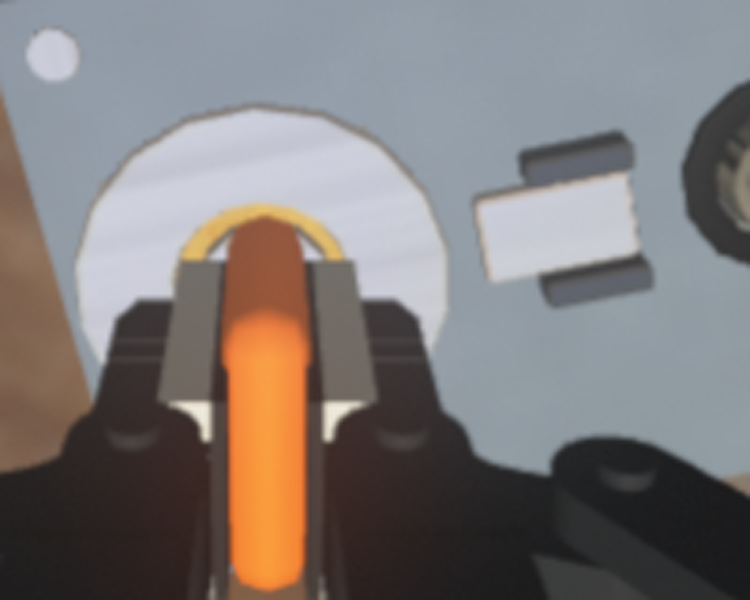

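Run:
```python
from h import *
f=snap("top","t10")
s=status.sense(); print(s["clock"],s["tcp_pos"],s["ft_force"],s["torque"])
env.close_job()
```

```text
24.8083 [ 657.3  -194.95  144.69] [-12.16   0.76  21.54] [-0.05  2.39  0.45]
the job is handed in; nothing more can be done
```

View pics/t10.png

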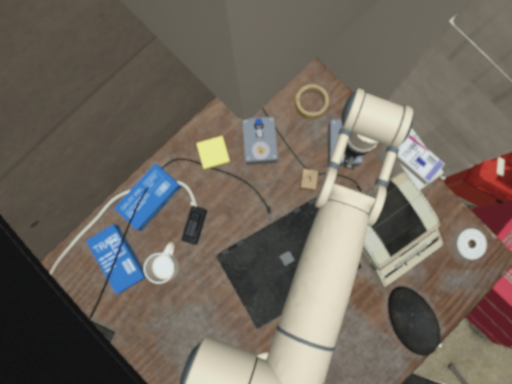

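The red-capped tube is in the right-hand box. I took the key out of the stand and wiggled it past that box's pins until it was home. Only then did I turn it clockwise to the stop, and I handed the job in at 24.8 s still gripping and holding it turned.

**Seating:** the key stopped hard with the TCP at z = 144.7 mm, against an expected 144.9. It stayed there under a push of about 22 N through the whole turn.

**Turn:** the gripper turned 103°. The moment about the vertical had been at or below about 0.14 N m for most of the turn. It then rose steadily past about 95°, to 0.45–0.53 N m. That is well above the 0.09 N m spring, so the plug is on its stop. The wrist picture shows the bolt drawn back from the tube.

**Rest of the scene:** the last top picture shows the left box with its blue tube, and the mug, tape and note pad, where they were. The arm hides most of the red box in that view, but the wrist and scene pictures taken after most of the turn show the red tube in its well.

**Disagreements:**
- The networks' points were 1–5 mm off in places, so I measured from the ring, the collar and the stand's corners instead.
- The gripper reads about 7.7 mm opening on the 9 mm bow.
- A side push of about 12 N on the key remained at the end.

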